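Gauge the depth of a screen-post socket on the reception desk

TASK

Find out how deep the screen-post socket is: take the steel depth rod from the pen holder, slide it upright into the socket's bore past the stiff rubber gland until it rests on the bottom, pressing gently, and leave it standing there. Then slide the cursor of the height gauge up until it shows the length of rod still sticking out above the socket, let go, and leave everything else on the desk where it is.

Things in the scene. Friction and masses are not known exactly. Their poses are not given: they have to be found in the camera images.
- rod_grip (a point): The depth rod, 120 g: round steel, 150 mm long, shaft 12 mm in diameter, the lowest 8 mm tapered to 8 mm, at the top a grooved round head 18 mm wide, 30 mm tall. It starts upright in one of the holder's three holes, 40 mm deep, and is the tallest thing there. This point is the centre of its head, 135 mm above the tip, 15 mm below the top; z along the rod, up.
- rod_tip (a point): Centre of the depth rod's lower end face (z along the rod, up).
- rod_top (a point): Centre of the depth rod's flat top face, 150 mm above its tip.
- holder: Pen holder fixed to the desk: grey plastic block 60 x 150 x 50 mm (x, y, z) with three upright round holes in a row along its y, at y = -48, 0 and +48 mm, 13 mm wide and 40 mm deep. Origin at the centre of its underside. It and the height gauge swap sides of the desk at random.
- socket: The screen-post socket: square aluminium block 70 x 70 mm, 100 mm tall, fixed to the desk, one bore in the middle of its top. 14 to 26 mm below the top, on the bore's x sides, two sprung rubber pads (the gland) pinch the rod: a drag of some 4 to 9 N while it is pushed in, and they hold it up when it is let go, so it does not fall to the bottom. Origin at the centre of its underside.
- bore_mouth (a point): Centre of the mouth of the bore, level with the socket's top face, 100 mm above the desk; z up. The bore is 15.5 mm wide, chamfered 3 mm, upright and blind. Its bottom is a firm flat stop (gives 1 mm per 8 N) somewhere 40 to 88 mm below the mouth, different each time, out of sight; it is felt as the force rising well above the drag. Pressing on it with over 25 N damages it.
- cursor (a joint): Height gauge's cursor: its value is its reading, the height in m of the cursor arm's underside above the gauge's foot plate (0 = resting on the foot, up to 0.13). It moves straight up and down with a friction of 3 N and stays where it is left. The reading must be made equal to the length of rod exposed above the socket's top face, 1:1. It starts between 0 and 0.025.
- cursor_grip (a point): Centre of the black grip tab at the end of the cursor's arm (the tab is 24 mm along x, 14 mm along y, 26 mm tall, its top 14 mm above this point); x points to the gauge's beam, z up. The beam, 20 mm wide and 185 mm high above the desk, stands 94 mm from this point along +x. This point is 24 mm above the arm's underside.
- cursor_edge (a point): On the underside of the cursor's arm, straight below the grip tab: the measuring edge. At reading 0 it lies on the gauge's foot plate (150 x 80 mm, 10 mm thick, fixed to the desk), so it is 10 mm above the desk plus the reading.
- pen: White and black pen, 110 mm long, 12 mm in diameter, upright in the pen holder. Bystander; origin at its lower end.
- marker: Grey marker, 95 mm long with a 17 mm cap, upright in the pen holder. Bystander; origin at its lower end.
- calculator: Black pocket calculator 150 x 100 x 16 mm lying on the desk. Bystander; origin at the centre of its underside.
- stapler: Black stapler 130 x 32 x 45 mm. Bystander; origin at the centre of its underside.
- sanitiser: White bottle, 72 mm in diameter, 170 mm tall. Bystander; origin at the centre of its underside.
- cardreader: Grey card reader 150 x 80 x 30 mm lying on the desk. Bystander; origin at the centre of its underside.
- mug: White mug 80 mm wide, 90 mm tall. Bystander; origin at the centre of its underside.
- notebook: Pad of white paper 150 x 210 x 18 mm. Bystander; origin at the centre of its underside.

How it is judged:
On the way, in this order (a step that is already met when the one before it is completed fails the run):
1. the depth rod stands in the bore on its bottom, tip within 2 mm (plug_c0 is the centre of the hidden bottom disc, 4 mm below its face) (distance between rod_tip and plug_c0 below 0.006 m and horizontal distance between rod_top and bore_mouth below 0.02 m and angle between rod_top's own z axis and vertical below 0.15 rad), for 0.2 s.
2. the cursor shows the exposed length (z of rod_top in the frame of cursor_edge between 0.0855 and 0.0945 m), for 0.2 s.
At the end, for the whole second after the job is handed in: The depth rod stands upright in the socket's bore with its tip on the bottom (within 2 mm), and the gauge's cursor reads the length of rod exposed above the socket's top within 4.5 mm; both are let go (all of step 1 and all of step 2); the robot touches nothing.
It fails at once if the rod is pressed on the bore's bottom with more than 25 N (contact force between rod and plug_c0 above 25 N).
It fails at once if another thing on the desk is pushed or lifted more than 30 mm (distance of any of pen, marker, calculator, stapler, sanitiser, cardreader, mug, notebook from where it was at the start of the episode above 0.03 m).
It also fails if it takes over 69 s, if anything falls off the work surface, if the arm or the gripper's body presses on something with over 40 N, if the wrist force passes 120 N, or if a joint passes its speed limit or range.

ROBOT

A 6-joint arm with a two-finger parallel gripper is mounted at the origin on the work surface. World frame = base frame: x ahead of the robot, y to its left, z up, the work surface at z = 0. Lengths are in m, angles in rad, forces in N, time in s.
With the tool pointing down it reaches from about 0.3 to 0.775 m from the base axis. Payload 14.6 kg.
Tool frame: the origin (TCP) lies on the centre line of the jaws, within the pads' length; the fingertips stand 14 mm ahead of it and the grasp point (between the pads) lies 5 mm behind it; x points along the fingers, y is the direction in which the jaws open and shut, and the axes are right-handed (so a half turn about x gives the same grasp; the last joint's range is limited). The gripper opens to 94 mm and grips with 3 to 60 N. Pads are 16 mm wide; open, the fingers measure 119 mm over their backs; the gripper's body (75 mm by 177 mm) begins 78 mm behind the grasp point.
Start: joints at [1.169, 0.3, 1.521, -0, 1.321, -0.067], TCP at [0.181, 0.519, 0.219] pointing down, gripper open.
Joint ranges: [-3.03, 3.03], [-0.79, 2.21], [0.23, 2.52], [-1.04, 4.18], [0, 3.07], [-2.55, 2.55]. Speed limits (rad/s): [2.22, 2.22, 2.57, 3.14, 3.14, 3.14].

INTERFACE

Orientations are given as [roll, pitch, yaw] about the fixed x, y, z axes, in that order (R = Rz(yaw) Ry(pitch) Rx(roll)).
In Python, from station import * gives the robot as it stands. The module is installed in compiled form; this text tells all that it offers.
- The arm moves only by the shell command python3 -m handwheel 'ROWS' [FORCE]. ROWS is JSON, a list of rows, each a list of 3 entries, a list of its own where there are three numbers: the shift along the tool's x, y, z in mm, then the turn about the tool's x in rad, then the gripper command: -1 is fully open, 1 is shut, values between are in proportion. In form: [[[dx, dy, dz], spin, gripper], ...]. A call has exactly 5 rows; each row is the pose to reach, as a shift and turn from the pose measured when the call began, along the tool's axes at that moment; what a row does not reach only later rows make up. A row lasts 1/10 s, in which the tool goes at most 50 mm and 8.59 degrees, less where a joint would pass 70% of its speed; a pose out of reach is approached as far as the arm can. A call with a gripper value outside its range is refused whole. The fingers move at their own pace and stop on an object; FORCE is the grip in N (left out, the last holds). Time passes only in rows, so rows that repeat a pose let the fingers close, or fill a call up. It gives the time, the measured TCP pose, the force and the opening at its end, in the units of the state.
- get_obs(): the state, without advancing time (a new reading comes with each control period).
- camera(name): name is "scene" or "side" or "wrist"; returns (picture, depth): 384x512x3 uint8, blue, green, red; 384x512 float32, m along the optical axis (not along the pixel's ray), 0 where there is no reading.
- camera_info(name): a dict with "fx", "fy", "cx", "cy" (pixels), "extrinsics" (4x4, takes a point from camera to world coordinates). Camera axes: x right, y down, z forward; pixel columns grow to the right and rows downward; lengths in m; the calibration is good to about 2 mm. A picture is of the moment at which its call begins: read the wrist's pose just before it. camera_info takes no time and is no camera call; for the wrist camera it gives the pose at the moment of the call.
- hand_in(): hands the job in, once; it reports no verdict.
The state is a dict: "time_s": time; "qpos": joint angles; "joint_vel": joint speeds; "tau": joint torques, N m; "ee_pos": TCP position; "eef_rot": TCP orientation; "force": force on the tool from outside, world axes, zero at the start; "moment": the same for the moment, N m; "grip_width": finger opening in m.
Only numpy, scipy, OpenCV 4.12 (cv2) and the standard library are available. Lean on these libraries where they do the work, as an engineer would, in place of code of your own. Each camera call takes 0.05 s, during which the arm holds its last target. There are 200 camera calls.

## Working session

There is one attempt and no reset: what is moved stays moved. The work goes in short steps, Python scripts to look and compute and a shell command to move; the robot and the scene stay as the last step left them, time stands still between calls to the robot, and variables do not carry over. Pictures are saved under pics/ and viewed, about 8 in all and at most 12, crops included, and the job is handed in when it is done.

```bash
mkdir -p pics; cat > h.py <<'E'
from station import *
import numpy as np, cv2
def P(name,u,v,d,info=None):
    i=info or camera_info(name); E=np.array(i["extrinsics"])
    return (E@np.array([(u-i["cx"])/i["fx"]*d,(v-i["cy"])/i["fy"]*d,d,1]))[:3]
def med(dep,u,v,r=1):
    p=dep[v-r:v+r+1,u-r:u+r+1]; p=p[p>0]; return float(np.median(p)) if p.size else 0
def proj(name,p):
    i=camera_info(name); q=np.linalg.inv(np.array(i["extrinsics"]))@np.r_[p,1]
    return i["fx"]*q[0]/q[2]+i["cx"], i["fy"]*q[1]/q[2]+i["cy"]
E
python3 - <<'E'
from h import *
for n in ("scene","side"):
    p,d=camera(n); np.save(n+".npy",d); cv2.imwrite(f"{n}_raw.png",p)
    cv2.imwrite(f"pics/{n}1.png",cv2.resize(p,(800,600)))
    i=camera_info(n); print(n,i["fx"],i["fy"],i["cx"],i["cy"],np.round(i["extrinsics"],3).tolist())
print(get_obs())
E
```

```text
scene 440.38248637780254 440.38248637780254 255.23512274293412 194.37509715778486 [[0.641, 0.629, -0.44, 1.087], [0.767, -0.536, 0.352, -0.436], [-0.015, -0.563, -0.826, 1.121], [0.0, 0.0, 0.0, 1.0]]
side 411.8640009590057 411.8640009590057 251.10897919487365 191.48032343964013 [[0.856, -0.288, 0.43, 0.101], [-0.517, -0.447, 0.73, -0.787], [-0.018, -0.847, -0.531, 0.702], [0.0, 0.0, 0.0, 1.0]]
{'time_s': 0.1, 'qpos': array([ 1.16942105e+00,  3.00369169e-01,  1.52150530e+00,  7.05819794e-06,
        1.32071035e+00, -6.66442288e-02]), 'joint_vel': array([ 0.00067709,  0.00041803, -0.00084268,  0.00015719, -0.001011  ,
       -0.00142222]), 'tau': array([ 1.88932463e-03, -5.32643294e+01, -3.53286302e+01,  7.09795696e-02,
        2.35811033e-02, -5.70783664e-05]), 'ee_pos': array([0.18062188, 0.51926435, 0.2189743 ]), 'eef_rot': array([-1.64433132,  1.56980414, -1.97906412]), 'force': array([ 0.23075931, -0.03356964,  0.62821955]), 'moment': array([-0.01454061,  0.01937383, -0.0447434 ]), 'grip_width': 0.09387388610703933}
```

View pics/scene1.png

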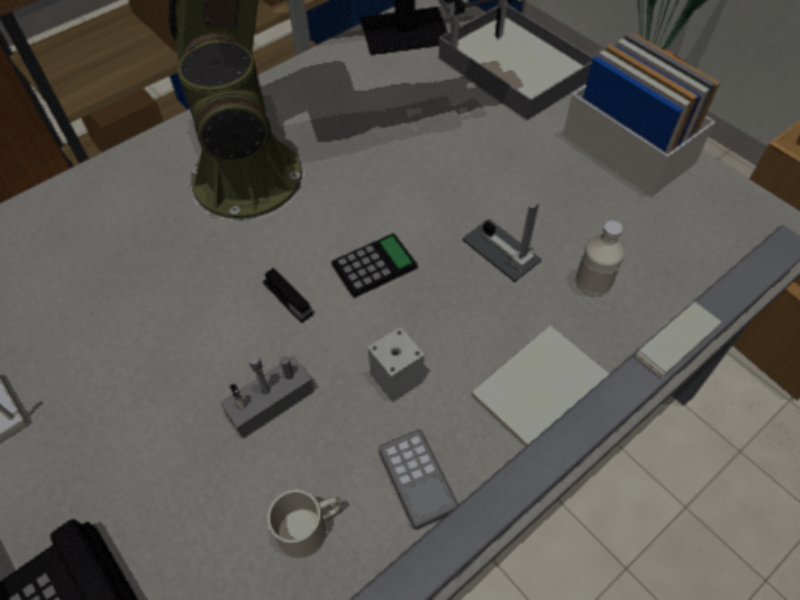

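View pics/side1.png

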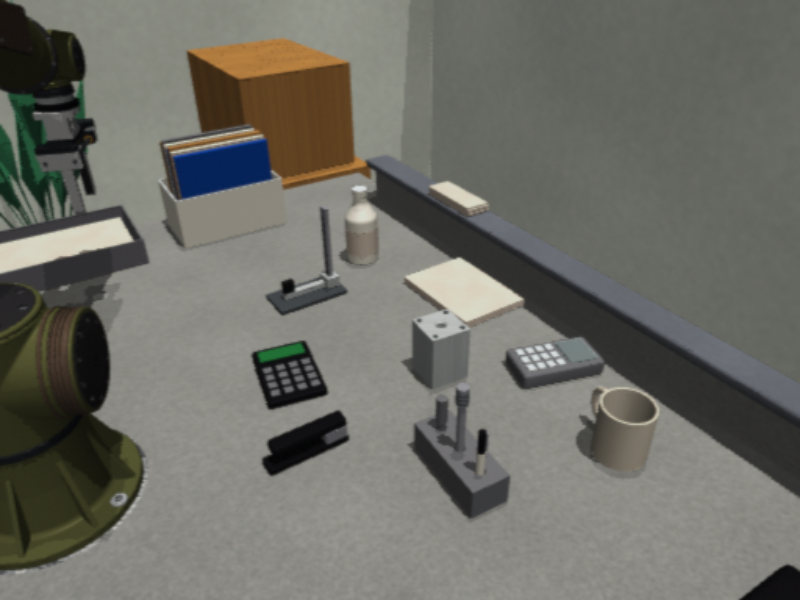

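The scene shows the rod in the holder's middle hole (scene 257,362; side 462,390), with the socket bore at (396,352) and (440,323). The cursor tab is at (489,228) and (288,286). I'll enlarge crops of these.

```bash
python3 - <<'E'
from h import *
C={"scene":[(164,236),(253,226),(313,147)],"side":[(296,255),(282,207),(184,183)]}
rows=[]
for n,cs in C.items():
    p=cv2.imread(n+"_raw.png"); r=[]
    for (u,v) in cs:
        c=cv2.resize(p[v-18:v+18,u-16:u+16],None,fx=8,fy=8,interpolation=cv2.INTER_CUBIC)
        c=cv2.convertScaleAbs(c,alpha=1.6)
        for k in range(0,32,4):
            cv2.putText(c,str(u-16+k),(k*8,8),0,.3,(0,255,255)); cv2.line(c,(k*8,10),(k*8,14),(0,255,255))
        for k in range(2,36,4):
            cv2.putText(c,str(v-18+k),(0,k*8+4),0,.3,(0,255,0)); cv2.line(c,(20,k*8),(25,k*8),(0,255,0))
        r.append(c)
    rows.append(np.hstack(r))
cv2.imwrite("pics/mont.png",np.vstack(rows))
E
```

```text
(no output)
```

View pics/mont.png

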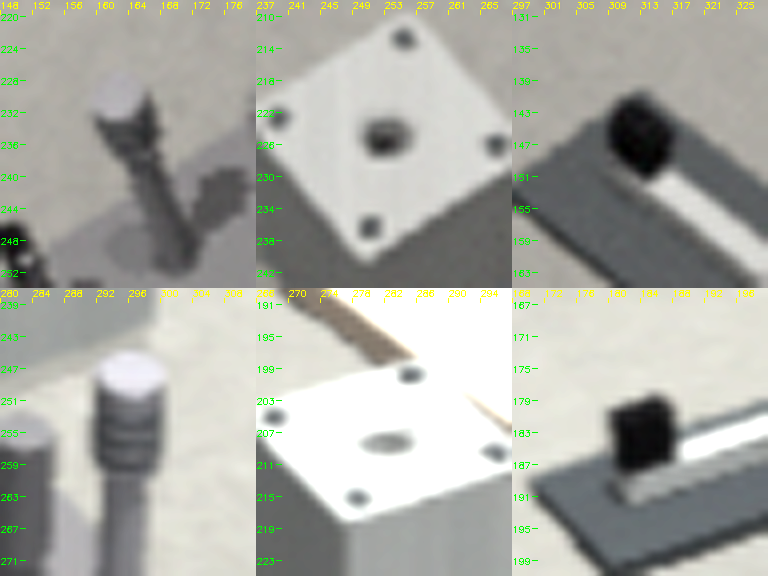

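```bash
cat >> h.py <<'E'
def tri(obs):
    A=np.zeros((3,3)); b=np.zeros(3); R=[]
    for i,u,v in obs:
        E=np.array(i["extrinsics"]); r=E[:3,:3]@[(u-i["cx"])/i["fx"],(v-i["cy"])/i["fy"],1]; r/=np.linalg.norm(r)
        M=np.eye(3)-np.outer(r,r); A+=M; b+=M@E[:3,3]; R.append((E[:3,3],M))
    x=np.linalg.solve(A,b); return x,[round(1e3*np.linalg.norm(M@(x-o)),1) for o,M in R]
E
python3 - <<'E'
from h import *
I={n:camera_info(n) for n in("scene","side")}
D={n:np.load(n+".npy") for n in I}
for nm,a,b in [("rodtop",(162.7,229.4),(296,247.4)),("bore",(252.9,224.6),(281.75,207.6)),("tab",(312.5,145.6),(183.9,182.6)),
  ("screw+",(255,212.4),(283.7,199.4))]:
    x,r=tri([(I["scene"],*a),(I["side"],*b)]); print(nm,np.round(x,4),r, [np.round(P(n,*p,med(D[n],round(p[0]),round(p[1]))),4).tolist() for n,p in(("scene",a),("side",b))])
# top face of socket & holder clouds
for n in I:
    i=I[n];v,u=np.mgrid[:384,:512];d=D[n];E=np.array(i["extrinsics"])
    X=np.stack([(u-i["cx"])/i["fx"]*d,(v-i["cy"])/i["fy"]*d,d],-1)@E[:3,:3].T+E[:3,3]
    np.save(n+"_xyz.npy",X)
    def box(nm,z0,z1,c,R):
        m=(d>0)&(X[...,2]>z0)&(X[...,2]<z1)&(np.hypot(X[...,0]-c[0],X[...,1]-c[1])<R); q=X[m]
        if len(q)>5:
            rc=cv2.minAreaRect(q[:,:2].astype(np.float32)); print(n,nm,len(q),np.round(q.mean(0),4),np.round(rc[0],4),np.round(rc[1],4),round(rc[2],1))
    for o,c in (("sock",P("scene",252.9,224.6,med(d,253,219) if n=="scene" else med(D["scene"],253,219))),): box(o,.094,.106,c,.06)
    h=P("scene",172,258,med(D["scene"],172,258)); box("holder",.044,.056,h,.1)
    t=P("scene",312,146,med(D["scene"],312,146)); box("gauge",.003,.016,t,.16); box("arm",.02,.08,t,.05);box("beam",.09,.19,t,.16)
E
```

```text
rodtop [ 0.5056 -0.2729  0.1592] [np.float64(0.7), np.float64(0.7)] [[0.506, -0.2725, 0.1605], [0.506, -0.2733, 0.1588]]
bore [ 0.6139 -0.0691  0.0995] [np.float64(0.1), np.float64(0.1)] [[0.6067, -0.0635, 0.0842], [0.6175, -0.064, 0.0952]]
tab [0.4852 0.2844 0.0396] [np.float64(0.8), np.float64(0.8)] [[0.4885, 0.2804, 0.0468], [0.4838, 0.279, 0.0422]]
screw+ [ 0.6118 -0.0634  0.1314] [np.float64(11.9), np.float64(11.9)] [[0.5884, -0.0404, 0.1006], [0.6395, -0.0412, 0.1004]]
scene sock 608 [ 0.6154 -0.0693  0.1003] [ 0.6136 -0.0681] [0.0715 0.0732] 86.4
scene holder 992 [ 0.5094 -0.2766  0.0501] [ 0.5064 -0.2731] [0.1504 0.0649] 87.3
scene gauge 1501 [0.5021 0.2718 0.0069] [0.4875 0.2795] [0.3153 0.314 ] 22.8
scene arm 114 [0.5005 0.2836 0.0335] [0.505  0.2854] [0.0618 0.0182] 4.5
scene beam 149 [0.5817 0.2855 0.1437] [0.5821 0.2882] [0.0223 0.0131] 77.1
side sock 482 [ 0.6127 -0.0726  0.0997] [ 0.6144 -0.0696] [0.0739 0.0728] 87.4
side holder 1269 [ 0.5006 -0.2843  0.0498] [ 0.5054 -0.2746] [0.153  0.0618] 87.9
side gauge 608 [0.5074 0.2727 0.0088] [0.4877 0.2854] [0.3052 0.2897] 50.4
side arm 117 [0.4963 0.2812 0.0331] [0.5057 0.284 ] [0.0626 0.019 ] 1.3
side beam 150 [0.5792 0.2838 0.1407] [0.5812 0.2855] [0.0125 0.0276] 2.3
```

```bash
cat >> h.py <<'E'
from scipy.spatial.transform import Rotation as Ro
def go(target,yawjaw=None):
    """mm shift along tool axes to bring TCP to target; spin to point jaws at world yaw"""
    o=get_obs(); R=Ro.from_euler("xyz",o["eef_rot"]).as_matrix()
    print("t",round(o["time_s"],2),"tcp",np.round(o["ee_pos"],4),"F",np.round(o["force"],1),"grip",round(o["grip_width"],4))
    print("shift mm",np.round(1e3*R.T@(np.array(target)-o["ee_pos"]),1))
    if yawjaw is not None:
        t=np.array([np.cos(yawjaw),np.sin(yawjaw),0]); a=np.arctan2(R[:,2]@t,R[:,1]@t)
        a=(a+np.pi/2)%np.pi-np.pi/2; print("spin",round(a,3))
    return R
E
python3 - <<'E'
from h import *
R=go([.5058,-.2732,.200],np.pi/2); print(R.round(3)); i=camera_info("wrist"); print(np.round(i["extrinsics"],3))
E
```

```text
t 0.1 tcp [0.1806 0.5193 0.219 ] F [ 0.2 -0.   0.6] grip 0.0939
shift mm [  19.6 -641.6  567.5]
spin -0.335
[[-0.     0.329  0.944]
 [-0.001  0.944 -0.329]
 [-1.    -0.001 -0.   ]]
[[ 0.329  0.912  0.244  0.109]
 [ 0.944 -0.318 -0.087  0.545]
 [-0.002  0.259 -0.966  0.385]
 [ 0.     0.     0.     1.   ]]
```

```bash
python3 -m handwheel '[[[0,-30,26],0.14,-1],[[0,-60,53],0.28,-1],[[0,-90,79],0.42,-1],[[0,-120,106],0.56,-1],[[0,-150,132],0.7,-1]]' 20
python3 - <<'E'
from h import *
R=go([.5058,-.2732,.200],0)
E
```

```text
time_s: 0.6
ee_pos: [0.2562, 0.3326, 0.2189]
eef_rot: [-0.987, 1.569, -2.027]
force: [0.5, 0.5, -0.5]
grip_width: 0.0939
t 0.6 tcp [0.2562 0.3326 0.2189] F [ 0.5  0.5 -0.5] grip 0.0939
shift mm [ 19.4 -91.2 648.8]
spin 0.53
```

```bash
python3 -m handwheel '[[[0,-6,40],0.11,-1],[[0,-12,80],0.22,-1],[[0,-17,120],0.33,-1],[[0,-22,160],0.44,-1],[[0,-28,200],0.54,-1]]' 
python3 - <<'E'
from h import *
R=go([.5058,-.2732,.200],0)
E
```

```text
time_s: 1.1
ee_pos: [0.3335, 0.1444, 0.2191]
eef_rot: [-0.296, 1.57, -1.881]
force: [-0.2, 0.7, -0.6]
grip_width: 0.0937
t 1.1 tcp [0.3335 0.1444 0.2191] F [-0.2  0.7 -0.6] grip 0.0937
shift mm [ 19.5 178.1 415.2]
spin -0.014
```

```bash
python3 -m handwheel '[[[0,18,42],0,-1],[[0,36,84],0,-1],[[0,54,126],0,-1],[[0,72,168],0,-1],[[0,89,208],0,-1]]' 
python3 -m handwheel '[[[0,18,42],0,-1],[[0,36,84],0,-1],[[0,54,126],0,-1],[[0,72,168],0,-1],[[0,89,207],0,-1]]'
python3 -m handwheel '[[[0,0,0],0,-1],[[0,0,0],0,-1],[[0,0,0],0,-1],[[0,0,0],0,-1],[[0,0,0],0,-1]]'
python3 - <<'E'
from h import *
R=go([.5058,-.2732,.140],0)
for k in range(1):
    i=camera_info("wrist"); p,d=camera("wrist"); cv2.imwrite("pics/w1.png",p); np.save("w1.npy",d); print(np.round(proj("wrist",[.5058,-.2732,.16]),1))
E
```

```text
time_s: 1.6
ee_pos: [0.4198, -0.0669, 0.2192]
eef_rot: [-0.315, 1.57, -1.9]
force: [0.3, 0.5, -0.3]
grip_width: 0.0943
time_s: 2.1
ee_pos: [0.5061, -0.2772, 0.2189]
eef_rot: [-0.808, 1.57, -2.394]
force: [0.1, 0.0, -0.1]
grip_width: 0.094
time_s: 2.6
ee_pos: [0.5061, -0.2764, 0.2194]
eef_rot: [-0.324, 1.57, -1.908]
force: [-0.6, 0.1, 0.8]
grip_width: 0.0941
t 2.6 tcp [ 0.5061 -0.2764  0.2194] F [-0.6  0.1  0.8] grip 0.0941
shift mm [79.4 -0.3 -3.3]
spin -0.014
[255.2 209.2]
```

View pics/w1.png

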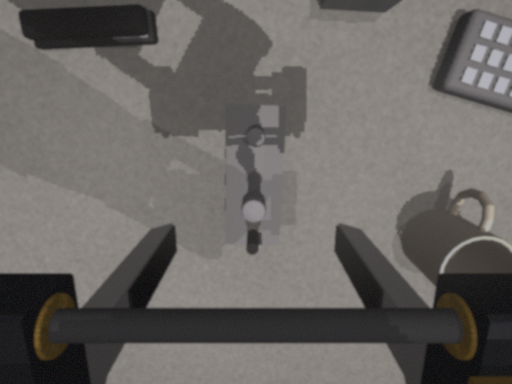

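The wrist picture shows the rod top at (254,211), against a predicted (255,209), so they agree within about 1 mm. Next I'll descend and grasp.

```bash
python3 -m handwheel '[[[16,0,-3],0,-1],[[32,0,-3],0,-1],[[48,0,-3],0,-1],[[64,0,-3],0,-1],[[79,0,-3],0,-1]]' 
python3 -m handwheel '[[[0,0,0],0,1],[[0,0,0],0,1],[[0,0,0],0,1],[[0,0,0],0,1],[[0,0,0],0,1]]' 40
python3 -m handwheel '[[[0,0,0],0,1],[[0,0,0],0,1],[[0,0,0],0,1],[[0,0,0],0,1],[[0,0,0],0,1]]' 40
python3 - <<'E'
from h import *
R=go([.5058,-.2732,.140],0)
E
```

```text
time_s: 3.15
ee_pos: [0.5061, -0.2732, 0.1399]
eef_rot: [-0.162, 1.57, -1.746]
force: [-0.9, -0.7, 0.2]
grip_width: 0.0944
time_s: 3.65
ee_pos: [0.5063, -0.2733, 0.1405]
eef_rot: [0.283, 1.569, -1.301]
force: [0.1, -0.3, -0.3]
grip_width: 0.0577
time_s: 4.15
ee_pos: [0.5063, -0.2733, 0.1405]
eef_rot: [0.289, 1.569, -1.295]
force: [-1.4, 0.2, 0.7]
grip_width: 0.0173
t 4.15 tcp [ 0.5063 -0.2733  0.1405] F [-1.4  0.2  0.7] grip 0.0173
shift mm [ 0.5 -0.5 -0.1]
spin -0.013
```

```bash
python3 -m handwheel '[[[-5,0,0],0,1],[[-12,0,0],0,1],[[-20,0,0],0,1],[[-28,0,0],0,1],[[-36,0,0],0,1]]' 
python3 -m handwheel '[[[-15,0,0],0,1],[[-30,0,0],0,1],[[-45,0,0],0,1],[[-60,0,0],0,1],[[-76,0,0],0,1]]'
python3 - <<'E'
from h import *
R=go([.6138,-.069,.252],0)
print(R.round(3))
E
```

```text
time_s: 4.65
ee_pos: [0.5063, -0.2733, 0.1774]
eef_rot: [0.448, 1.569, -1.136]
force: [0.5, -0.2, -1.7]
grip_width: 0.017
time_s: 5.15
ee_pos: [0.5062, -0.2731, 0.2546]
eef_rot: [0.581, 1.568, -1.003]
force: [-0.4, -1.0, -1.1]
grip_width: 0.0171
t 5.15 tcp [ 0.5062 -0.2731  0.2546] F [-0.4 -1.  -1.1] grip 0.0171
shift mm [   2.3  104.8 -205.5]
spin -0.013
[[ 0.001  1.    -0.013]
 [-0.002 -0.013 -1.   ]
 [-1.     0.001  0.002]]
```

```bash
python3 -m handwheel '[[[0,15,-29],0,1],[[0,35,-69],0,1],[[0,55,-108],0,1],[[0,75,-147],0,1],[[0,90,-176],0,1]]' 
python3 -m handwheel '[[[0,8,-15],0,1],[[0,15,-29],0,1],[[0,15,-29],0,1],[[0,15,-29],0,1],[[0,15,-29],0,1]]'
python3 - <<'E'
from h import *
R=go([.6138,-.069,.252],0)
r=[]
for n in ("scene","side"):
    i=camera_info(n); p,d=camera(n); 
    u,v=map(int,proj(n,[.6138,-.069,.14])); c=p[v-60:v+60,u-40:u+40]
    r.append(cv2.convertScaleAbs(cv2.resize(c,None,fx=5,fy=5,interpolation=cv2.INTER_CUBIC),alpha=1.4)); print(n,u-40,v-60)
    print([np.round(proj(n,q),1).tolist() for q in ([.6138,-.069,.1],[.6138,-.069,.12])])
cv2.imwrite("pics/ins1.png",np.hstack(r))
E
```

```text
time_s: 5.65
ee_pos: [0.5994, -0.0959, 0.255]
eef_rot: [0.826, 1.568, -0.757]
force: [0.4, -0.2, -1.0]
grip_width: 0.0173
time_s: 6.15
ee_pos: [0.6145, -0.0681, 0.2552]
eef_rot: [0.808, 1.568, -0.776]
force: [-0.4, -1.0, -0.3]
grip_width: 0.0172
t 6.15 tcp [ 0.6145 -0.0681  0.2552] F [-0.4 -1.  -0.3] grip 0.0172
shift mm [ 3.2 -0.7  0.9]
spin -0.014
scene 212 156
[[252.9, 224.5], [252.8, 220.7]]
side 242 134
[[281.7, 207.4], [281.9, 201.0]]
```

View pics/ins1.png

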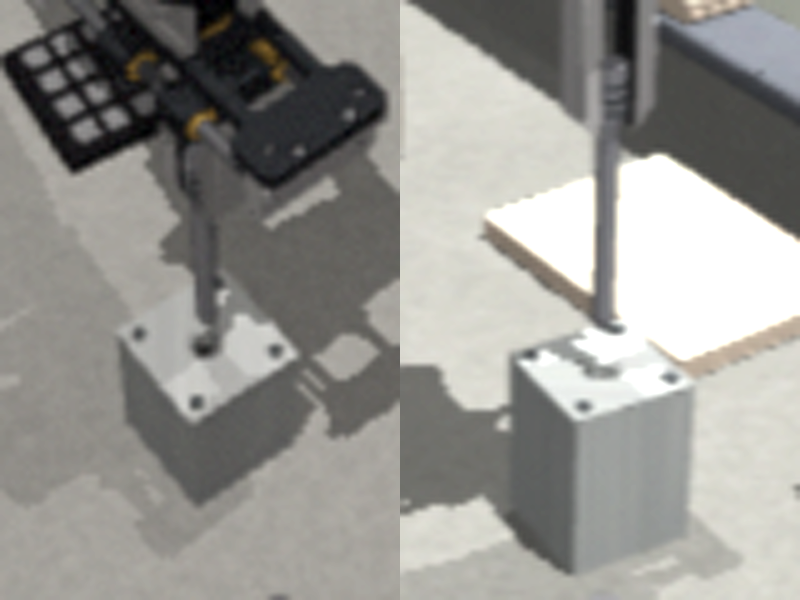

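The tip sits over the bore, within about 1 mm in both views. I'll lower it into the mouth.

```bash
python3 -m handwheel '[[[6,-0.7,0.9],0,1],[[13,-0.7,0.9],0,1],[[20,-0.7,0.9],0,1],[[28,-0.7,0.9],0,1],[[35,-0.7,0.9],0,1]]' 
python3 -m handwheel '[[[3,0,0],0,1],[[6,0,0],0,1],[[9,0,0],0,1],[[12,0,0],0,1],[[15,0,0],0,1]]'
python3 -m handwheel '[[[2,0,0],0,1],[[4,0,0],0,1],[[6,0,0],0,1],[[8,0,0],0,1],[[10,0,0],0,1]]'
python3 - <<'E'
from h import *
R=go([.6138,-.069,.252],0)
E
```

```text
time_s: 6.75
ee_pos: [0.6138, -0.069, 0.2192]
eef_rot: [0.705, 1.568, -0.879]
force: [0.4, 0.8, -1.8]
grip_width: 0.0172
time_s: 7.25
ee_pos: [0.6142, -0.069, 0.2051]
eef_rot: [1.007, 1.567, -0.578]
force: [-0.5, 0.1, 8.7]
grip_width: 0.0176
time_s: 7.75
ee_pos: [0.6144, -0.0691, 0.1953]
eef_rot: [1.056, 1.566, -0.528]
force: [-0.7, 0.3, 4.2]
grip_width: 0.0169
t 7.75 tcp [ 0.6144 -0.0691  0.1953] F [-0.7  0.3  4.2] grip 0.0169
shift mm [-56.7  -0.3   0. ]
spin -0.014
```

```bash
cat > chk.py <<'E'
import sys
from station import get_obs
o=get_obs(); f=o["force"][2]; print(round(o["time_s"],2),"z",round(o["ee_pos"][2],4),"Fz",round(f,1),"grip",round(o["grip_width"],4))
sys.exit(f>float(sys.argv[1]))
E
python3 -m handwheel '[[[0.4,0,0],0,1],[[0.8,0,0],0,1],[[1.2,0,0],0,1],[[1.6,0,0],0,1],[[2,0,0],0,1]]' >/dev/null && python3 chk.py 11 &&
python3 -m handwheel '[[[0.4,0,0],0,1],[[0.8,0,0],0,1],[[1.2,0,0],0,1],[[1.6,0,0],0,1],[[2,0,0],0,1]]' >/dev/null && python3 chk.py 11 &&
python3 -m handwheel '[[[0.4,0,0],0,1],[[0.8,0,0],0,1],[[1.2,0,0],0,1],[[1.6,0,0],0,1],[[2,0,0],0,1]]' >/dev/null && python3 chk.py 11 &&
python3 -m handwheel '[[[0.4,0,0],0,1],[[0.8,0,0],0,1],[[1.2,0,0],0,1],[[1.6,0,0],0,1],[[2,0,0],0,1]]' >/dev/null && python3 chk.py 11
```

```text
8.25 z 0.1934 Fz 3.7 grip 0.0171False
```

```bash
sed -i 's/sys.exit(f>float(sys.argv\[1\]))/sys.exit(int(f>float(sys.argv[1])))/' chk.py
python3 -m handwheel '[[[0.4,0,0],0,1],[[0.8,0,0],0,1],[[1.2,0,0],0,1],[[1.6,0,0],0,1],[[2,0,0],0,1]]' >/dev/null && python3 chk.py 11 &&
python3 -m handwheel '[[[0.4,0,0],0,1],[[0.8,0,0],0,1],[[1.2,0,0],0,1],[[1.6,0,0],0,1],[[2,0,0],0,1]]' >/dev/null && python3 chk.py 11 &&
python3 -m handwheel '[[[0.4,0,0],0,1],[[0.8,0,0],0,1],[[1.2,0,0],0,1],[[1.6,0,0],0,1],[[2,0,0],0,1]]' >/dev/null && python3 chk.py 11 &&
python3 -m handwheel '[[[0.4,0,0],0,1],[[0.8,0,0],0,1],[[1.2,0,0],0,1],[[1.6,0,0],0,1],[[2,0,0],0,1]]' >/dev/null && python3 chk.py 11
```

```text
8.75 z 0.1914 Fz 3.0 grip 0.0172
9.25 z 0.1893 Fz 3.9 grip 0.0173
9.75 z 0.1873 Fz 3.9 grip 0.0174
10.25 z 0.1853 Fz 3.1 grip 0.0171
```

```bash

python3 -m handwheel '[[[0.4,0,0],0,1],[[0.8,0,0],0,1],[[1.2,0,0],0,1],[[1.6,0,0],0,1],[[2,0,0],0,1]]' >/dev/null && python3 chk.py 8 &&
python3 -m handwheel '[[[0.4,0,0],0,1],[[0.8,0,0],0,1],[[1.2,0,0],0,1],[[1.6,0,0],0,1],[[2,0,0],0,1]]' >/dev/null && python3 chk.py 8 &&
python3 -m handwheel '[[[0.4,0,0],0,1],[[0.8,0,0],0,1],[[1.2,0,0],0,1],[[1.6,0,0],0,1],[[2,0,0],0,1]]' >/dev/null && python3 chk.py 8 &&
python3 -m handwheel '[[[0.4,0,0],0,1],[[0.8,0,0],0,1],[[1.2,0,0],0,1],[[1.6,0,0],0,1],[[2,0,0],0,1]]' >/dev/null && python3 chk.py 8 &&
python3 -m handwheel '[[[0.4,0,0],0,1],[[0.8,0,0],0,1],[[1.2,0,0],0,1],[[1.6,0,0],0,1],[[2,0,0],0,1]]' >/dev/null && python3 chk.py 8 &&
python3 -m handwheel '[[[0.4,0,0],0,1],[[0.8,0,0],0,1],[[1.2,0,0],0,1],[[1.6,0,0],0,1],[[2,0,0],0,1]]' >/dev/null && python3 chk.py 8 &&
python3 -m handwheel '[[[0.4,0,0],0,1],[[0.8,0,0],0,1],[[1.2,0,0],0,1],[[1.6,0,0],0,1],[[2,0,0],0,1]]' >/dev/null && python3 chk.py 8 &&
python3 -m handwheel '[[[0.4,0,0],0,1],[[0.8,0,0],0,1],[[1.2,0,0],0,1],[[1.6,0,0],0,1],[[2,0,0],0,1]]' >/dev/null && python3 chk.py 8
```

```text
10.75 z 0.1832 Fz 4.2 grip 0.0169
11.25 z 0.1812 Fz 4.5 grip 0.0173
11.75 z 0.1792 Fz 3.3 grip 0.017
12.25 z 0.1772 Fz 4.6 grip 0.0173
12.75 z 0.1751 Fz 4.2 grip 0.0173
13.25 z 0.1741 Fz 12.9 grip 0.017
```

```bash

python3 -m handwheel '[[[0.2,0,0],0,1],[[0.4,0,0],0,1],[[0.5,0,0],0,1],[[0.5,0,0],0,1],[[0.5,0,0],0,1]]' && python3 chk.py 8
```

```text
time_s: 13.75
ee_pos: [0.6149, -0.0692, 0.1741]
eef_rot: [1.149, 1.564, -0.435]
force: [-2.5, 0.3, 8.8]
grip_width: 0.0172
13.75 z 0.1741 Fz 8.8 grip 0.0172
```

```bash

python3 -m handwheel '[[[0.6,0,0],0,1],[[1.0,0,0],0,1],[[1.4,0,0],0,1],[[1.5,0,0],0,1],[[1.5,0,0],0,1]]' && python3 chk.py 8
```

```text
time_s: 14.25
ee_pos: [0.615, -0.0693, 0.1737]
eef_rot: [1.182, 1.563, -0.402]
force: [-3.8, 0.9, 11.5]
grip_width: 0.0174
14.25 z 0.1737 Fz 11.5 grip 0.0174
```

```bash

python3 -m handwheel '[[[0,0,0],0,-1],[[0,0,0],0,-1],[[0,0,0],0,-1],[[0,0,0],0,-1],[[0,0,0],0,-1]]'
python3 -m handwheel '[[[0,0,0],0,-1],[[-5,0,0],0,-1],[[-25,0,0],0,-1],[[-50,0,0],0,-1],[[-80,0,0],0,-1]]'
python3 -m handwheel '[[[0,0,-40],0,-1],[[0,0,-80],0,-1],[[0,0,-120],0,-1],[[0,0,-160],0,-1],[[0,0,-160],0,-1]]'
python3 - <<'E'
from h import *
R=go([.485,.2844,.120],np.pi/2)
r=[]
for n in ("scene","side"):
    p,d=camera(n); u,v=map(int,proj(n,[.6138,-.069,.193])); c=p[v-20:v+44,u-20:u+20]
    c=cv2.convertScaleAbs(cv2.resize(c,None,fx=9,fy=9,interpolation=cv2.INTER_CUBIC),alpha=1.4)
    for k in range(0,40,5): cv2.putText(c,str(u-20+k),(k*9,8),0,.3,(0,255,255))
    for k in range(2,64,5): cv2.putText(c,str(v-20+k),(0,k*9+4),0,.3,(0,255,0)); cv2.line(c,(20,k*9),(25,k*9),(0,255,0))
    r.append(c); print(n,u-20,v-20,np.round(proj(n,[.6138,-.069,.193]),1)); print(np.round(P(n,u,v,med(d,u,v)),4))
    i=camera_info(n); vv,uu=np.mgrid[:384,:512]; E=np.array(i["extrinsics"])
    X=np.stack([(uu-i["cx"])/i["fx"]*d,(vv-i["cy"])/i["fy"]*d,d],-1)@E[:3,:3].T+E[:3,3]
    q=X[(d>0)&(np.hypot(X[...,0]-.614,X[...,1]+.069)<.016)&(X[...,2]>.12)]; print(len(q),np.sort(q[:,2])[-25:].round(4))
cv2.imwrite("pics/ins2.png",np.hstack(r))
E
```

```text
time_s: 14.75
ee_pos: [0.615, -0.0693, 0.1734]
eef_rot: [1.169, 1.563, -0.415]
force: [-1.2, 0.2, 0.0]
grip_width: 0.0539
time_s: 15.25
ee_pos: [0.6141, -0.069, 0.2541]
eef_rot: [1.124, 1.564, -0.46]
force: [-0.0, -0.8, -0.3]
grip_width: 0.0925
time_s: 15.75
ee_pos: [0.6159, 0.0952, 0.254]
eef_rot: [1.242, 1.564, -0.338]
force: [-0.8, -0.0, -0.1]
grip_width: 0.0939
t 15.75 tcp [0.6159 0.0952 0.254 ] F [-0.8 -0.  -0.1] grip 0.0939
shift mm [ 132.8 -133.5 -188.3]
spin 1.562
scene 232 185 [252.2 205.7]
[ 0.6124 -0.0684  0.1941]
108 [0.1935 0.1935 0.1936 0.1936 0.1936 0.1938 0.194  0.1941 0.1941 0.1944
 0.1946 0.1948 0.195  0.1951 0.1953 0.1954 0.1955 0.1958 0.1959 0.1959
 0.1967 0.1969 0.1973 0.1974 0.1975]
side 262 156 [282.5 176.2]
[ 0.6122 -0.0691  0.1942]
157 [0.192  0.1923 0.1926 0.193  0.1933 0.1933 0.1935 0.1935 0.1939 0.194
 0.1942 0.1942 0.1946 0.1948 0.1951 0.1952 0.1952 0.1952 0.1954 0.1956
 0.1957 0.1957 0.1961 0.1963 0.1966]
```

View pics/ins2.png

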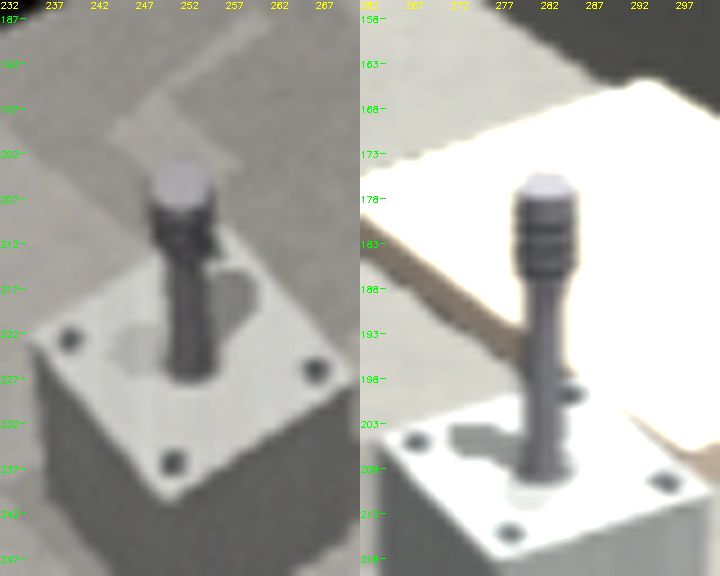

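The rod stands upright in the bore with its top at z ≈ 0.194, so about 94 mm is exposed. That agrees with the felt stop. Next, the gauge.

```bash

python3 -m handwheel '[[[0,-26,-37],-0.14,-1],[[0,-52,-74],-0.28,-1],[[0,-78,-111],-0.42,-1],[[0,-104,-148],-0.56,-1],[[0,-133,-188],-0.72,-1]]'
python3 -m handwheel '[[[0,0,0],-0.14,-1],[[0,0,0],-0.28,-1],[[0,0,0],-0.42,-1],[[0,0,0],-0.56,-1],[[0,0,0],-0.7,-1]]'
python3 -m handwheel '[[[0,0,0],-0.1,-1],[[0,0,0],-0.15,-1],[[0,0,0],-0.15,-1],[[0,0,0],-0.15,-1],[[0,0,0],-0.15,-1]]'
python3 - <<'E'
from h import *
R=go([.485,.2844,.0345],np.pi/2)
i=camera_info("wrist"); p,d=camera("wrist"); cv2.imwrite("pics/w2.png",p); print(np.round(proj("wrist",[.485,.2844,.0526]),1))
u,v=map(int,proj("wrist",[.485,.2844,.0526]))
E=np.array(i["extrinsics"]); vv,uu=np.mgrid[:384,:512]
X=np.stack([(uu-i["cx"])/i["fx"]*d,(vv-i["cy"])/i["fy"]*d,d],-1)@E[:3,:3].T+E[:3,3]
for z0,z1,nm in((.045,.06,"tab"),(.02,.042,"arm"),(.006,.014,"foot"),(-.004,.004,"desk")):
    m=(d>0)&(X[...,2]>z0)&(X[...,2]<z1)&(np.hypot(X[...,0]-.485,X[...,1]-.2844)<(.03 if nm=="tab" else .08)); q=X[m]
    if len(q)>5:
        rc=cv2.minAreaRect(q[:,:2].astype(np.float32)); print(nm,len(q),np.median(q,0).round(4),np.round(rc[0],4),np.round(rc[1],4),round(rc[2],1))
E
```

```text
time_s: 16.35
ee_pos: [0.485, 0.2811, 0.2529]
eef_rot: [0.437, 1.564, -0.432]
force: [0.9, 0.8, -0.6]
grip_width: 0.094
time_s: 16.85
ee_pos: [0.4856, 0.2799, 0.2532]
eef_rot: [-0.245, 1.563, -0.41]
force: [-0.2, 0.8, -1.0]
grip_width: 0.0942
time_s: 17.35
ee_pos: [0.4858, 0.2795, 0.2533]
eef_rot: [-0.386, 1.563, -0.403]
force: [0.6, 0.3, 0.4]
grip_width: 0.0945
t 17.35 tcp [0.4858 0.2795 0.2533] F [0.6 0.3 0.4] grip 0.0945
shift mm [218.8   5.5  -2.4]
spin -0.017
[259.8 172.7]
tab 241 [0.4838 0.2847 0.0491] [0.4842 0.2846] [0.0139 0.0237] 89.4
arm 580 [0.5319 0.2865 0.0233] [0.5188 0.2853] [0.0924 0.0191] 2.0
foot 4516 [0.4988 0.2841 0.0102] [0.5064 0.2855] [0.1157 0.0802] 2.0
desk 6597 [4.587e-01 2.821e-01 3.000e-04] [0.4791 0.2842] [0.148  0.1598] 2.7
```

View pics/w2.png

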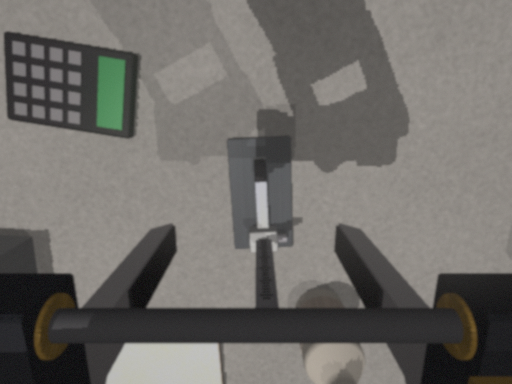

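```bash
python3 - <<'E'
from h import *
R=go([.4842,.2846,.039],np.pi/2+.035)
for n in ("scene","side"):
    X=np.load(n+"_xyz.npy"); q=X[(X[...,2]>.08)&(X[...,2]<.22)&(np.hypot(X[...,0]-.484,X[...,1]-.285)<.25)]
    q=q[np.abs(q[:,0]-.58)>.02]; print(n,len(q),q.min(0).round(3),q.max(0).round(3))
E
```

```text
t 17.4 tcp [0.4857 0.2796 0.2533] F [-0.3  0.4 -0. ] grip 0.0938
shift mm [214.2   5.6  -3.1]
spin -0.051
scene 480 [0.67  0.329 0.08 ] [0.727 0.383 0.175]
side 424 [0.667 0.329 0.08 ] [0.728 0.39  0.173]
```

Sanitiser is clear (x ≥ 0.667). Descend and grip the tab.

```bash

python3 -m handwheel '[[[30,5.6,-3],-0.05,-1],[[60,5.6,-3],-0.05,-1],[[90,5.6,-3],-0.05,-1],[[120,5.6,-3],-0.05,-1],[[150,5.6,-3],-0.05,-1]]'
python3 - <<'E'
from h import *
R=go([.4842,.2846,.039],np.pi/2+.035)
E
```

```text
time_s: 17.9
ee_pos: [0.4838, 0.2847, 0.1022]
eef_rot: [-0.414, 1.563, -0.381]
force: [-0.5, 0.2, -0.8]
grip_width: 0.0942
t 17.9 tcp [0.4838 0.2847 0.1022] F [-0.5  0.2 -0.8] grip 0.0942
shift mm [63.2  0.1 -0. ]
spin -0.002
```

```bash

python3 -m handwheel '[[[15,0,0],0,-1],[[30,0,0],0,-1],[[45,0,0],0,-1],[[56,0,0],0,-1],[[63,0,0],0,-1]]'
python3 -m handwheel '[[[0,0,0],0,1],[[0,0,0],0,1],[[0,0,0],0,1],[[0,0,0],0,1],[[0,0,0],0,1]]' 30
python3 -m handwheel '[[[0,0,0],0,1],[[0,0,0],0,1],[[0,0,0],0,1],[[0,0,0],0,1],[[0,0,0],0,1]]'
```

```text
time_s: 18.4
ee_pos: [0.4842, 0.2845, 0.0384]
eef_rot: [-0.448, 1.563, -0.415]
force: [-0.3, -0.4, 0.4]
grip_width: 0.094
time_s: 18.9
ee_pos: [0.4844, 0.2846, 0.0387]
eef_rot: [-0.389, 1.563, -0.356]
force: [0.1, 0.3, -0.6]
grip_width: 0.0572
time_s: 19.4
ee_pos: [0.4843, 0.2846, 0.0387]
eef_rot: [-0.391, 1.563, -0.358]
force: [-0.0, 0.2, -0.4]
grip_width: 0.0176
```

```bash

python3 -m handwheel '[[[0,0,0],0,1],[[0,0,0],0,1],[[0,0,0],0,1],[[0,0,0],0,1],[[0,0,0],0,1]]'
python3 -m handwheel '[[[-6,0,0],0,1],[[-14,0,0],0,1],[[-22,0,0],0,1],[[-30,0,0],0,1],[[-38,0,0],0,1]]'
python3 -m handwheel '[[[-9,0,0],0,1],[[-18,0,0],0,1],[[-27,0,0],0,1],[[-36,0,0],0,1],[[-45,0,0],0,1]]'
python3 -m handwheel '[[[0,0,0],0,1],[[0,0,0],0,1],[[0,0,0],0,1],[[0,0,0],0,1],[[0,0,0],0,1]]'
```

```text
time_s: 19.9
ee_pos: [0.4843, 0.2845, 0.0387]
eef_rot: [-0.419, 1.563, -0.386]
force: [-0.9, -3.4, 1.6]
grip_width: 0.014
time_s: 20.4
ee_pos: [0.4843, 0.2845, 0.0776]
eef_rot: [-0.396, 1.562, -0.364]
force: [5.2, -3.3, -5.3]
grip_width: 0.0138
time_s: 20.9
ee_pos: [0.4842, 0.2845, 0.1236]
eef_rot: [-0.352, 1.561, -0.32]
force: [6.9, -2.1, -4.5]
grip_width: 0.014
time_s: 21.4
ee_pos: [0.4843, 0.2845, 0.1236]
eef_rot: [-0.352, 1.561, -0.319]
force: [1.7, -3.6, 2.2]
grip_width: 0.0139
```

```bash

python3 -m handwheel '[[[-2,0,0],0,1],[[-4,0,0],0,1],[[-6,0,0],0,1],[[-7.8,0,0],0,1],[[-7.8,0,0],0,1]]'
python3 -m handwheel '[[[0,0,0],0,1],[[0,0,0],0,-1],[[0,0,0],0,-1],[[0,0,0],0,-1],[[0,0,0],0,-1]]'
python3 -m handwheel '[[[0,0,0],0,-1],[[0,0,0],0,-1],[[-10,0,0],0,-1],[[-40,0,0],0,-1],[[-80,0,0],0,-1]]'
python3 -m handwheel '[[[-20,0,0],0,-1],[[-45,0,0],0,-1],[[-45,0,0],0,-1],[[-45,0,0],0,-1],[[-45,0,0],0,-1]]'
python3 - <<'E'
from h import *
go([.4842,.2846,.2535])
for n in ("wrist","scene","side"):
    i=camera_info(n); p,d=camera(n); E=np.array(i["extrinsics"]); vv,uu=np.mgrid[:384,:512]
    X=np.stack([(uu-i["cx"])/i["fx"]*d,(vv-i["cy"])/i["fy"]*d,d],-1)@E[:3,:3].T+E[:3,3]
    m=(d>0)&(X[...,2]>.125)&(X[...,2]<.155)&(np.hypot(X[...,0]-.484,X[...,1]-.2846)<.02); q=X[m]
    if len(q): print(n,len(q),np.median(q,0).round(4),np.percentile(q[:,2],[25,75,90]).round(4))
    if n=="side":
        u,v=map(int,proj(n,[.51,.2846,.11])); o=(u-40,v-40); c=cv2.resize(p[v-40:v+35,u-40:u+60],None,fx=8,fy=8,interpolation=cv2.INTER_CUBIC)
        for z in (.1038,.1278-.012,.1418): 
            a=proj(n,[.4842,.2775,z]); cv2.circle(c,(int((a[0]-o[0]+.5)*8),int((a[1]-o[1]+.5)*8)),3,(0,0,255),-1)
        cv2.imwrite("pics/gauge.png",c)
E
```

```text
time_s: 21.9
ee_pos: [0.4843, 0.2845, 0.1312]
eef_rot: [-0.366, 1.561, -0.334]
force: [3.5, -3.3, -1.3]
grip_width: 0.0142
time_s: 22.4
ee_pos: [0.4841, 0.2846, 0.1311]
eef_rot: [-0.362, 1.562, -0.329]
force: [-0.4, -0.4, -1.0]
grip_width: 0.0424
time_s: 22.9
ee_pos: [0.4828, 0.2845, 0.2115]
eef_rot: [-0.629, 1.563, -0.596]
force: [0.3, 0.1, -0.3]
grip_width: 0.0821
time_s: 23.4
ee_pos: [0.4822, 0.2845, 0.2556]
eef_rot: [-0.821, 1.564, -0.789]
force: [0.1, -0.3, -1.2]
grip_width: 0.0937
t 23.4 tcp [0.4822 0.2845 0.2556] F [ 0.1 -0.3 -1.2] grip 0.0937
shift mm [ 2.1 -0.   2. ]
wrist 433 [0.4825 0.2848 0.1415] [0.1408 0.142  0.1425]
scene 57 [0.4887 0.2822 0.1396] [0.1335 0.1421 0.1431]
side 60 [0.4847 0.279  0.1357] [0.13   0.1409 0.1436]
```

View pics/gauge.png

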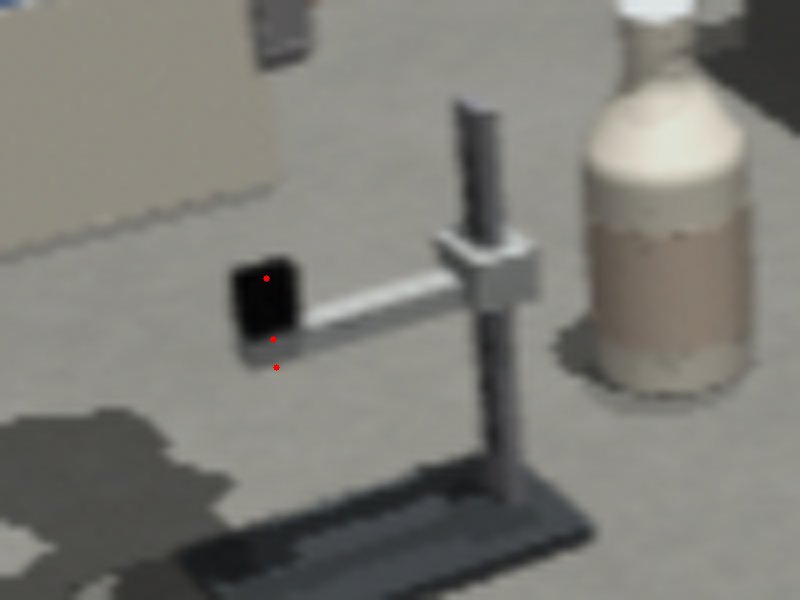

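```bash
python3 -c "
from station import *
print(hand_in())"
```

```text
the job is handed in; nothing more can be done
None
```

The job is handed in at about 23.5 s of the 69 s allowed: the rod is standing in the socket, and the cursor is set to the length of rod sticking out. No verdict was reported.

- **Rod:** I took it from the holder's middle hole and slid it into the bore past the gland, which dragged about 3–5 N (8.7 N on entry). It met a firm stop about 56 mm down, where the total force peaked at a read 12.9 N, against the 25 N limit. After I let go it stood upright. The cameras put its top at z ≈ 0.194 m, and the arm's own position gave 0.193 m, so about 93.5 mm is exposed.
- **Cursor:** I raised it 92.5 mm and let go. The wrist camera then put the tab top at 0.1415 m, which means a reading of about 93.5 mm. In the side view the arm's underside was within about 1 mm of its target.
- **Disagreement:** Early on, the scene and side cameras put the cursor's starting reading at about 4.6 mm, and the wrist camera put it at about 1 mm. I used the wrist value because it showed the foot plate at its true height and the tab at its true size. The check after the move agreed with it.
- **Other things on the desk:** The arm felt no unexpected contact force, and it ended clear with the jaws open. I did not measure the other items' positions again.

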